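# Wind up the clockwork receiver

## Robot

A 7-joint arm with a two-finger parallel gripper is mounted at the origin on the work surface. World frame = base frame: x ahead of the robot, y to its left, z up, the work surface at z = 0. Lengths are in m, angles in rad, forces in N, time in s.
With the tool pointing down it reaches from about 0.425 to 0.925 m from the base axis. Payload 6.8 kg.
Tool frame: the origin (TCP) lies midway between the tips of the shut fingers; the grasp point (between the pads) lies 19 mm behind it; z points along the fingers, y is the line along which they close (so a half turn about z gives the same grasp; the last joint's range is limited). The gripper opens to 88 mm and grips with 3 to 60 N. Pads are 20 mm wide; open, the fingers measure 115 mm over their backs; the gripper's body (75 mm by 178 mm) begins 61 mm behind the grasp point.
Start: joints at [1.202, 0.477, 0.022, 1.555, -0.011, 1.109, -0.083], TCP at [0.174, -0.652, 0.223] pointing down, gripper open.
Joint ranges: [-2.96, 2.96], [-0.34, 2.1], [-1.41, 1.46], [0.24, 2.44], [-1.37, 4.51], [0.17, 1.92], [-2.96, 2.96]. Speed limits (rad/s): [2.39, 2.39, 3.14, 3.14, 3.14, 3.14, 3.14].

## Interface

Orientations are given as a unit quaternion [w, x, y, z].
In Python, from bench import bot gives the robot as it stands.
- The arm moves only by the shell command python3 steer.py 'ROWS' [FORCE]. ROWS is a JSON list of rows, 1 to 8 of them, each an object with the fields d (a list: dx, dy, dz in units of 50 mm), yaw (a turn about the tool's z in units of 0.2 rad), aperture (the finger opening in m); a field left out counts as zero (the opening has to be given); each row shifts and turns the commanded pose from where the row before left it, along the tool's axes as they then stand; what a row does not reach is not made up. A row lasts 1/12 s, in which the tool goes at most 0.0417 m and 0.125 rad, less where a joint would pass 70% of its speed; a pose out of reach is approached as far as the arm can. The fingers move at their own pace and stop on an object; FORCE is the grip in N (left out, the last holds). Time passes only in rows, so rows that do not move let the fingers close. It prints the time, the measured TCP pose, the force, the opening and the grip force at its end. Input that does not fit is refused with a message, and nothing moves.
- bot.get_state(): the state, without advancing time (a new reading comes with each control period).
- bot.capture(name): name is "side" or "top" or "wrist"; returns a dict with "image" (480x640x3 uint8, blue, green, red), "intrinsics" (3x3 intrinsics, pixels), "k1" (the pictures are not rectified: a ray, as slopes to the right and down, at radius r is drawn at 1 + k1 r^2 times it, then the intrinsics apply), "camera_from_world" (4x4, takes a point from world to camera coordinates). Camera axes: x right, y down, z forward; pixel columns grow to the right and rows downward; lengths in m; the calibration is good to about 2 mm. A picture is of the moment at which its call begins. There is no depth.
- bot.close_job(): hands the job in; it is judged then, once.
The state is a dict: "time": time; "joint_pos": joint angles; "joint_velocities": joint speeds; "effort": joint torques, N m; "tcp_pos": TCP position; "eef_rot": TCP orientation; "contact_force": force on the tool from outside, world axes, zero at the start; "torque": the same for the moment, N m; "finger_gap": finger opening in m; "grasp_force": force on a finger pad.
Only numpy, scipy, OpenCV 4.12 (cv2) and the standard library are available. Lean on these libraries where they do the work, as an engineer would, in place of code of your own. Each camera call takes 0.05 s, during which the arm holds its last target. There are 200 camera calls.

## Task

Wind up the clockwork radio receiver on the bench: press the ribbed strip of the flush cover flap so that its other end tips up, fold the flap right back, then wind the key clockwise in as many part turns as it takes, until it comes up against its stop. Leave the flap folded back and the key fully wound, and do not disturb the other things on the bench.

Things in the scene. Friction and masses are not known exactly. Their poses are not given: they have to be found in the camera images.
- radio: Grey metal case of a clockwork portable receiver on its face, 280 (x) x 210 (y) x 75 mm high, fixed. Origin: centre of its underside, below the flap's hinge line; x points from the flap's free edge to its ribbed strip (roughly away from the robot), z up. A pocket in its top, x -124 to +40 mm, y +-56 mm, floor at z = 24 mm, holds the key and is closed flush by the flap. Behind it the top is plain.
- flap (a joint): Aluminium cover flap, 156 x 107 x 4 mm, hinged along the radio's y at x = 0, z = 72 mm. 0 = closed and flush, gaps 2 to 4 mm, no room for fingers; grows as the long part (120 mm, -x side) swings up and over; 1.57 upright; stop 2.9 = folded right back over the plain rear top. Stiff hinge (0.055 N m friction, flap 0.08 kg): it stays where it is left.
- flap_edge (a point): Middle of the long part's free edge, half way through its thickness, 120 mm from the hinge line; moves with the flap.
- press_strip (a point): Top of the flap's short ribbed part (36 mm, +x side of the hinge, four dark ribs), mid-width, 24 mm from the hinge line; moves with the flap. Pressed down with about 6 N it tips the long part up; the pocket below it is empty. With the flap folded back, the short part hangs over the pocket from x = -35 mm to 0 of the radio's frame, its tip about 10 mm below the top.
- key (a joint): Winding angle (rad) of the brass key about a vertical axis. Grows clockwise seen from above; 0 = unwound, hard stop at 5.2 = fully wound; starts between 0 and 1.2. A spiral spring pulls it back, a brake holds it where it is left: turning takes 0.075 N m, rising to 0.13 N m at the stop. It can be pushed round by a fingertip against one wing (about 6 N). At 0 its wings lie along the radio's x.
- key_top (a point): On the key's axis (x = -64 mm, y = 0 of the radio's frame) at the key's top, z = 58 mm of the radio's frame. The key is an upright flat bar with two wings, 60 mm across, 9 mm thick (round bosses near the wing ends 12 mm), 20 mm high (z = 38 to 58 mm), with a 16 mm hub.
- key_wing (a point): Top of one wing's outer end, 30 mm from the axis; moves with the key.
- bulb_a: Bystander: glass bulb in a black round holder 54 mm wide, 99 mm high overall; origin at centre of underside; beside the radio.
- bulb_b: Bystander: the same kind of bulb and holder, beside the radio.
- transformer: Bystander: green transformer on a 90 x 60 mm foot, 72 mm high; origin at centre of underside; beside the radio.
- solder_spool: Bystander: upright grey spool, 60 mm across, 45 mm high; origin at centre of underside.
- screwdriver: Bystander: screwdriver lying on the bench.
- flux_jar: Bystander: small amber jar, 44 mm across, 50 mm high; origin at centre of underside.
- capacitor: Bystander: upright aluminium capacitor can, 35 mm across, 50 mm high; origin at centre of underside.

How it is judged:
On the way, in this order (a step that is already met when the one before it is completed fails the run):
1. the cover flap is folded right back while the key is not yet wound (value of joint flap above 2.5 rad and value of joint key below 4 rad), for 0.2 s.
2. the key is wound up to its stop (value of joint key above 4.95 rad), for 0.2 s.
At the end, for the whole second after the job is handed in: The flap is folded back (beyond 2.5 rad of 2.9), and the key stands still, wound to within 0.25 rad of its stop at 5.2 rad (value of joint flap above 2.5 rad and value of joint key above 4.95 rad and velocity of joint key between -0.1 and 0.1 rad/s); the robot touches nothing.
It fails at once if a bystander on the bench is shifted by more than 30 mm or tipped over (distance of any of bulb_a, bulb_b, transformer, solder_spool, screwdriver, flux_jar, capacitor from where it was at the start of the episode above 0.03 m or angle between any of bulb_a, bulb_b, transformer, solder_spool, flux_jar, capacitor's own z axis and vertical above 0.5 rad).
It also fails if it takes over 58 s, if anything falls off the work surface, if the arm or the gripper's body presses on something with over 40 N, if the wrist force passes 120 N, or if a joint passes its speed limit or range.

## Working session

There is one attempt and no reset: what is moved stays moved. The work goes in short steps, Python scripts to look and compute and a shell command to move; the robot and the scene stay as the last step left them, time stands still between calls to the robot, and variables do not carry over. Pictures are saved under pics/ and viewed, at most 10 in all, crops included, and the job is handed in when it is done.

```bash
ls; mkdir -p pics; python3 - <<'E'
from bench import bot
import cv2
for n in("top","side"):
    c=bot.capture(n); cv2.imwrite(f"pics/{n}0.png",c["image"]); print(n,c["intrinsics"].tolist(),c["k1"],c["camera_from_world"].round(4).tolist())
s=bot.get_state();print(s)
E
```

```text
bench.py
pics
steer.py
top [[521.5965325614659, 0.0, 321.91494830076135], [0.0, 521.5965325614659, 234.9389579085382], [0.0, 0.0, 1.0]] 0.04161509805523529 [[-0.0139, -0.9998, -0.0143, 0.0189], [-0.9871, 0.016, -0.1592, 0.5529], [0.1594, 0.0119, -0.9871, 1.1391], [0.0, 0.0, 0.0, 1.0]]
side [[477.841636418057, 0.0, 323.28601186007955], [0.0, 477.841636418057, 244.55228708130198], [0.0, 0.0, 1.0]] -0.06861111306639724 [[-0.7546, -0.6561, 0.0055, 0.4108], [-0.3755, 0.4249, -0.8237, 0.2494], [0.5381, -0.6236, -0.5671, 0.8368], [0.0, 0.0, 0.0, 1.0]]
{'time': 0.1, 'joint_pos': array([ 1.20193297,  0.47771885,  0.02235725,  1.55631011, -0.01156363,
        1.1092733 , -0.08308959]), 'joint_velocities': array([ 0.00063343, -0.00114257, -0.00041997, -0.00041554, -0.00018559,
       -0.00130873, -0.00210044]), 'effort': array([ 4.02557533e-03, -5.84088707e+01,  1.53988559e+00, -2.73313808e+01,
       -5.41978015e-02,  1.30728335e-02,  5.27745306e-05]), 'tcp_pos': array([ 0.17389417, -0.65167929,  0.22179618]), 'eef_rot': array([-7.79795559e-04,  9.91512714e-01,  1.30007356e-01, -1.34543532e-04]), 'contact_force': array([ 0.50808179, -0.0304798 ,  0.11550595]), 'torque': array([-0.02589736, -0.06633914, -0.00764051]), 'grasp_force': 0.0, 'finger_gap': 0.08762570796468916}
```

View pics/top0.png

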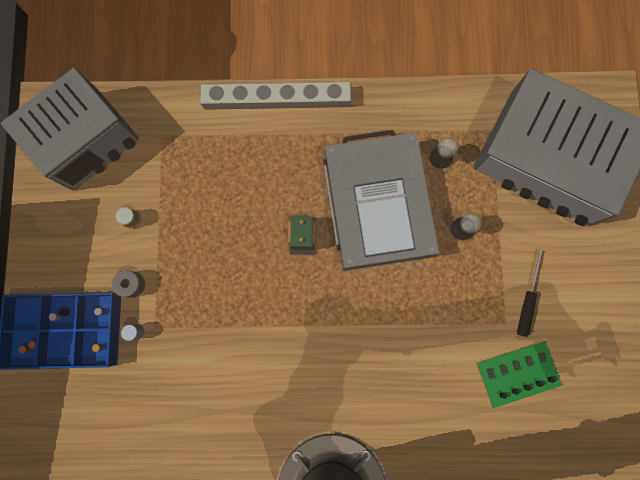

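View pics/side0.png

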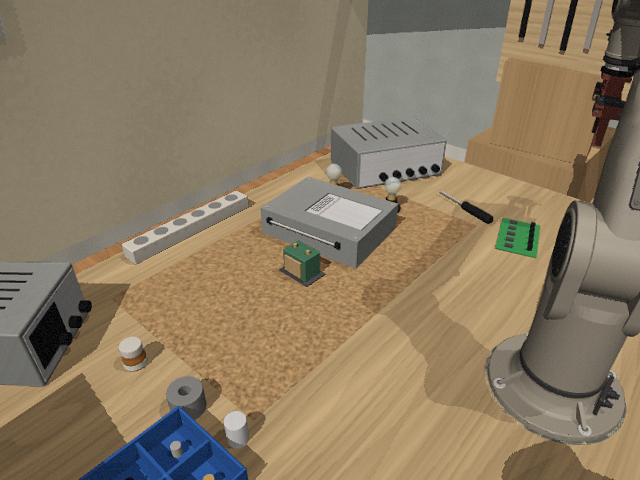

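The top view shows the radio around (380,200) px, with the flap's ribs at (378,188) and its free edge at (388,252). The bulbs are to the right at (445,150) and (468,225), and the transformer is on the left at (302,234). I'll enlarge the radio.

```bash
python3 - <<'E'
import cv2
a=cv2.imread("pics/top0.png")[120:280,300:500]
cv2.imwrite("pics/crop0.png",cv2.resize(a,None,fx=3.75,fy=3.75,interpolation=cv2.INTER_CUBIC))
E
```

```text
(no output)
```

View pics/crop0.png

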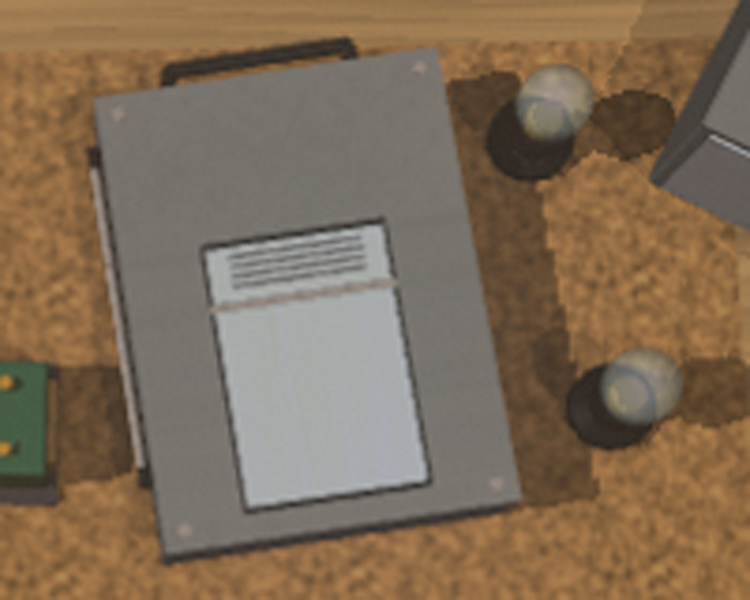

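```bash
cat > h.py <<'E'
import numpy as np, json
from scipy.optimize import least_squares
def proj(c,P):
    P=np.atleast_2d(P); T=c["camera_from_world"]; q=P@T[:3,:3].T+T[:3,3]
    s=q[:,:2]/q[:,2:]; s=s*(1+c["k1"]*(s**2).sum(1,keepdims=True)); K=c["intrinsics"]
    return s*[K[0,0],K[1,1]]+[K[0,2],K[1,2]]
def ray(c,uv,z):
    r=least_squares(lambda p:(proj(c,[p[0],p[1],z])-uv).ravel(),[.6,0]).x; return np.r_[r,z]
def w(p,R):  # radio->world
    x,y,a=R; p=np.atleast_2d(np.array(p,float)); c,s=np.cos(a),np.sin(a)
    return np.c_[x+c*p[:,0]-s*p[:,1], y+s*p[:,0]+c*p[:,1], p[:,2]]
E
python3 - <<'E'
from h import *; from bench import bot
from scipy.spatial.transform import Rotation as Ro
c=bot.capture("top")
px=np.array([(96,98),(438,48),(521,500),(165,556),(203,247),(384,219),(430,483),(247,510)])/3.75+[300,120]
px-=0.37
M=[(.14,.105,.075),(.14,-.105,.075),(-.14,-.105,.075),(-.14,.105,.075),(.036,.0535,.074),(.036,-.0535,.074),(-.12,-.0535,.074),(-.12,.0535,.074)]
r=least_squares(lambda R:(proj(c,w(M,R))-px).ravel(),[.65,-.1,.1],x_scale=[.01,.01,.01])
print(r.x,r.fun.reshape(-1,2).round(1).tolist()); np.save("R.npy",r.x)
for n,p in dict(strip=(.024,0,.074),edge=(-.12,0,.072),key=(-.064,0,.058)).items(): print(n,w(p,r.x).round(4))
for n,u in dict(ba=(530,145),bb=(610,408)).items(): print(n,ray(c,np.array(u)/3.75+[300,120],.03).round(3))
print(ray(c,[302,234],.07))
s=bot.get_state(); q=s["eef_rot"]; print(Ro.from_quat([q[1],q[2],q[3],q[0]]).as_matrix().round(3))
E
```

```text
[ 0.62855441 -0.12203362  0.1332175 ] [[-0.3, -0.1], [0.0, -0.4], [0.3, 0.2], [0.1, -0.6], [0.7, 1.0], [-0.4, 1.5], [-0.5, -0.7], [0.1, -0.8]]
strip [[ 0.6523 -0.1188  0.074 ]]
edge [[ 0.5096 -0.138   0.072 ]]
key [[ 0.5651 -0.1305  0.058 ]]
ba [ 0.732 -0.271  0.03 ]
bb [ 0.564 -0.311  0.03 ]
[0.55184888 0.05449859 0.07      ]
[[ 0.966  0.258 -0.   ]
 [ 0.258 -0.966  0.001]
 [-0.    -0.001 -1.   ]]
```
Plan: Tool pointing down, always (only turns about z). Fingers shut to act as a poker. Tool tip size: pad 20 mm wide (tool x), thickness of shut fingers? Open 88, backs 115 -> each finger 13.5 mm thick; shut: 27 mm in y x 20 mm in x.

Units first: shifts go in units of 50 mm and turns go in units of 0.2 rad. So 0.03 m is 0.6, -0.026 m is -0.52, 0.125 rad is 0.625.

```bash
cat > st.py <<'E'
from h import *; from bench import bot
from scipy.spatial.transform import Rotation as Ro
R=np.load("R.npy"); s=bot.get_state(); q=s["eef_rot"]; M=Ro.from_quat([q[1],q[2],q[3],q[0]]).as_matrix()
d=s["tcp_pos"]-[R[0],R[1],0]; c,n=np.cos(R[2]),np.sin(R[2])
print("t%.2f"%s["time"],"radio mm",(1e3*np.array([c*d[0]+n*d[1],-n*d[0]+c*d[1],d[2]])).round(1),"yaw rel %.3f"%(np.arctan2(M[1,0],M[0,0])-R[2]),"tilt",M[2,:2].round(3),"F",s["contact_force"].round(1),"T",s["torque"].round(2),"gap %.3f"%s["finger_gap"],"j7 %.2f"%s["joint_pos"][6])
E
python3 steer.py '[{"yaw": 0.625, "aperture": 0}, {"d": [0.6, -0.52, 0], "aperture": 0}, {"d": [0.6, -0.52, 0], "aperture": 0}, {"d": [0.6, -0.52, 0], "aperture": 0}, {"d": [0.6, -0.52, 0], "aperture": 0}, {"d": [0.6, -0.52, 0], "aperture": 0}, {"d": [0.6, -0.52, 0], "aperture": 0}, {"d": [0.6, -0.52, 0], "aperture": 0}]' 20
python3 st.py
```

```text
time: 0.82
tcp_pos: [0.3583, -0.4417, 0.2226]
eef_rot: [-0.0, 0.998, 0.068, -0.0]
contact_force: [1.1, 0.3, 0.1]
finger_gap: 0.0379
grasp_force: 0.0
t0.82 radio mm [-310.3 -280.9  222.6] yaw rel 0.002 tilt [-0. -0.] F [1.1 0.3 0.1] T [-0.03 -0.07 -0.03] gap 0.038 j7 -0.67
```

To row units: 0.03 m is 0.6, -0.026 m is -0.52.

```bash
python3 steer.py '[{"d": [0.6, -0.52, 0], "aperture": 0}, {"d": [0.6, -0.52, 0], "aperture": 0}, {"d": [0.6, -0.52, 0], "aperture": 0}, {"d": [0.6, -0.52, 0], "aperture": 0}, {"d": [0.6, -0.52, 0], "aperture": 0}, {"d": [0.6, -0.52, 0], "aperture": 0}, {"d": [0.6, -0.52, 0], "aperture": 0}, {"d": [0.6, -0.5, 0], "aperture": 0}]' >/dev/null
python3 steer.py '[{"d": [0.6, -0.5, 0], "aperture": 0}, {"d": [0.6, -0.5, 0], "aperture": 0}, {"d": [0.4, -0.3, 0.6], "aperture": 0}, {"d": [0, 0, 0.7], "aperture": 0}, {"d": [0, 0, 0.7], "aperture": 0}, {"d": [0, 0, 0.4], "aperture": 0}, {"aperture": 0}]' >/dev/null
python3 st.py
```

```text
t2.07 radio mm [ 4.2 -8.6 97.1] yaw rel 0.003 tilt [-0.009 -0.003] F [-1.3  0.2 -1.4] T [ 0.03  0.07 -0.01] gap 0.000 j7 -1.44
```

```bash
python3 steer.py '[{"d": [0.4, -0.16, 0], "aperture": 0}, {"d": [0, 0, 0.24], "aperture": 0}, {"aperture": 0}]' >/dev/null
python3 st.py
```

```text
t2.32 radio mm [28.1 -0.8 89.8] yaw rel 0.004 tilt [-0.    -0.001] F [-0.3 -0.2 -0.2] T [-0.02  0.12  0.02] gap 0.001 j7 -1.46
```

```bash
python3 steer.py '[{"d": [-0.08, 0, 0.12], "aperture": 0}, {"d": [0, 0, 0.16], "aperture": 0}, {"d": [0, 0, 0.12], "aperture": 0}, {"d": [0, 0, 0.12], "aperture": 0}, {"aperture": 0}]' >/dev/null
python3 st.py
python3 steer.py '[{"d": [0, 0, 0.12], "aperture": 0}, {"d": [0, 0, 0.1], "aperture": 0}, {"d": [0, 0, 0.1], "aperture": 0}, {"aperture": 0}]' >/dev/null; python3 st.py
```

```text
t2.73 radio mm [23.4 -2.6 64.3] yaw rel 0.002 tilt [0.    0.001] F [ 0.4 -0.7  1.4] T [-0.13 -0.21 -0.03] gap 0.000 j7 -1.46
t3.07 radio mm [23.7 -2.  48. ] yaw rel 0.002 tilt [-0.  0.] F [ 2.7 -0.6  0.5] T [-0.08 -0.59  0.01] gap 0.000 j7 -1.47
```

```bash
python3 - <<'E'
from bench import bot
import cv2
a=bot.capture("side")["image"][90:330,190:490]
cv2.imwrite("pics/s1.png",cv2.resize(a,None,fx=2.4,fy=2.4,interpolation=cv2.INTER_CUBIC))
E
```

```text
(no output)
```

View pics/s1.png

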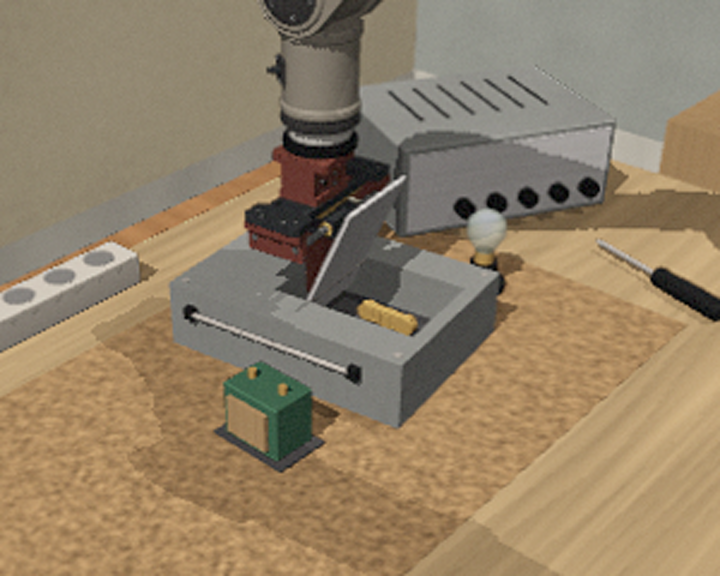

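The flap is tipped up to about 60° with its free edge at (400,182), and the brass key is visible in the pocket at (387,316). Next I go over the flap and push it back from the front.

```bash
python3 steer.py '[{"d": [0, 0, -0.8], "aperture": 0}, {"d": [0, 0, -0.8], "aperture": 0}, {"d": [0, 0, -0.8], "aperture": 0}, {"d": [0, 0, -0.8], "aperture": 0}, {"d": [-0.4, 0, -0.2], "aperture": 0}, {"d": [-0.8, 0, 0], "aperture": 0}, {"d": [-0.8, 0, 0], "aperture": 0}, {"d": [-0.8, 0, 0], "aperture": 0}]' >/dev/null; python3 st.py
python3 steer.py '[{"d": [-0.3, 0, 0], "aperture": 0}, {"d": [0, 0, 0.4], "aperture": 0}, {"d": [0, 0, 0.6], "aperture": 0}, {"d": [0, 0, 0.2], "aperture": 0}, {"aperture": 0}]' >/dev/null; python3 st.py
```

```text
t3.78 radio mm [-118.5   -1.7  218.2] yaw rel 0.003 tilt [-0.001 -0.   ] F [0.1 0.1 0.5] T [-0.03  0.03  0.01] gap 0.000 j7 -1.35
t4.20 radio mm [-133.6   -1.3  156.1] yaw rel 0.003 tilt [-0.006 -0.002] F [ 0.  -0.7  0.8] T [ 0.01  0.04 -0.01] gap 0.000 j7 -1.36
```

To row units: 0.03 m is 0.6, 0.025 m is 0.5.

```bash
python3 steer.py '[{"d": [0.6, 0, 0], "aperture": 0}, {"d": [0.6, 0, 0], "aperture": 0}, {"d": [0.5, 0, 0], "aperture": 0}, {"d": [0.4, 0, 0], "aperture": 0}, {"d": [0.4, 0, 0], "aperture": 0}, {"d": [0.4, 0, 0], "aperture": 0}, {"d": [0.4, 0, 0], "aperture": 0}, {"d": [0.4, 0, 0.08], "aperture": 0}]' >/dev/null; python3 st.py
python3 steer.py '[{"d": [0.3, 0, 0.12], "aperture": 0}, {"d": [0.3, 0, 0.12], "aperture": 0}, {"d": [0.24, 0, 0.16], "aperture": 0}, {"d": [0.2, 0, 0.16], "aperture": 0}, {"d": [0.1, 0, 0.16], "aperture": 0}, {"d": [0, 0, 0.12], "aperture": 0}, {"aperture": 0}]' >/dev/null; python3 st.py
```

```text
t4.87 radio mm [ 55.6  -1.7 156.3] yaw rel 0.003 tilt [0.001 0.   ] F [-0.1  0.2  0.5] T [-0.04  0.04 -0.01] gap 0.000 j7 -1.45
t5.45 radio mm [109.8  -1.2 110.9] yaw rel 0.003 tilt [-0.003 -0.001] F [-0.6  0.5  1.1] T [ 0.07  0.04 -0.06] gap 0.000 j7 -1.47
```

```bash
python3 - <<'E'
from bench import bot
import cv2
a=bot.capture("side")["image"][90:330,190:490]
cv2.imwrite("pics/s2.png",cv2.resize(a,None,fx=2.4,fy=2.4,interpolation=cv2.INTER_CUBIC))
E
```

```text
(no output)
```

View pics/s2.png

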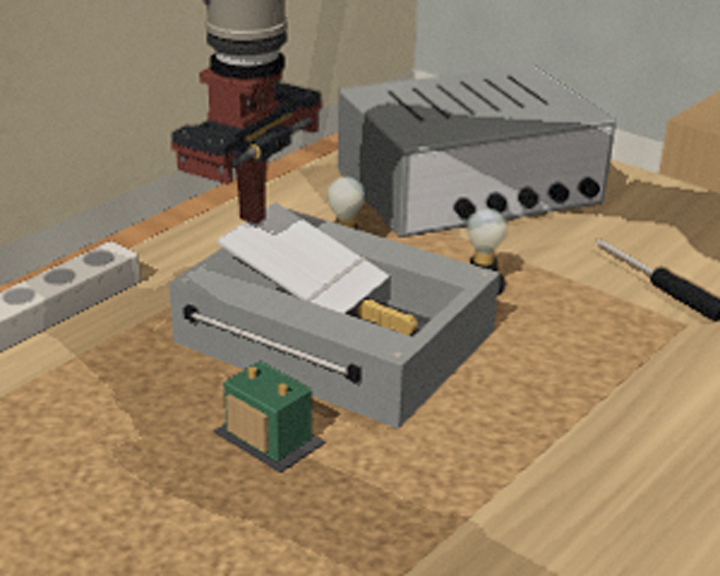

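The flap is over and lying back near its edge (240,235), but it may not be against the stop. I'll press it down a little closer to the hinge.

```bash
python3 steer.py '[{"d": [0, 0, -0.3], "aperture": 0}, {"d": [-0.6, 0, 0], "aperture": 0}, {"d": [0, 0, 0.2], "aperture": 0}, {"d": [0, 0, 0.16], "aperture": 0}, {"d": [0, 0, 0.12], "aperture": 0}, {"d": [0, 0, 0.1], "aperture": 0}, {"aperture": 0}]' >/dev/null; python3 st.py
python3 steer.py '[{"d": [0, 0, 0.06], "aperture": 0}, {"aperture": 0}]' >/dev/null; python3 st.py
```

```text
t6.08 radio mm [80.9 -1.1 97.3] yaw rel 0.003 tilt [-0.001 -0.001] F [-0.7 -0.2 -0.7] T [ 0.04 -0.03  0.03] gap 0.000 j7 -1.47
t6.25 radio mm [81.4 -1.2 96.5] yaw rel 0.003 tilt [-0. -0.] F [-3.2  0.7  5.6] T [ 0.12  0.69 -0.05] gap 0.000 j7 -1.47
```

```bash
python3 steer.py '[{"d": [0, 0, -0.8], "aperture": 0}, {"d": [0, 0, -0.8], "aperture": 0}, {"d": [-0.6, 0, -0.4], "aperture": 0.03}, {"d": [-0.8, 0, 0], "aperture": 0.03}, {"d": [-0.8, 0, 0], "aperture": 0.03}, {"d": [-0.7, 0, 0], "aperture": 0.03}, {"aperture": 0.03}]' >/dev/null; python3 st.py
python3 - <<'E'
from bench import bot
import cv2
c=bot.capture("wrist"); cv2.imwrite("pics/w1.png",c["image"])
E
```

```text
t6.83 radio mm [-71.1  -3.  195.2] yaw rel -0.001 tilt [-0.006  0.001] F [-0.8  0.1 -1.1] T [-0.02  0.06  0.02] gap 0.029 j7 -1.39
```

View pics/w1.png

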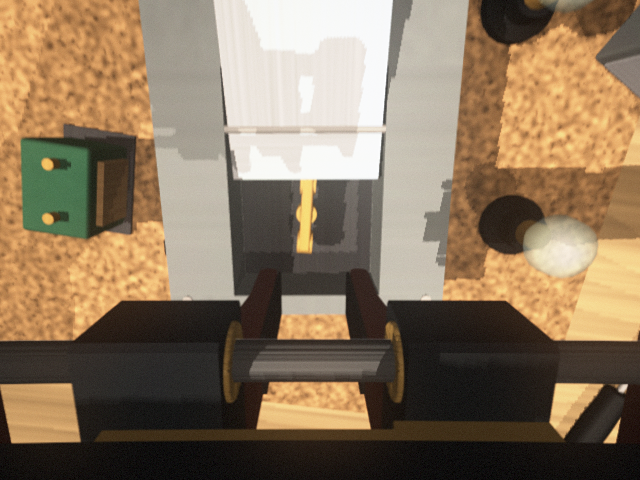

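The wrist view shows the key: hub at (306,214), near wing end at (304,250), far end under the flap's short part near (308,183). The flap is folded back.

```bash
python3 - <<'E'
from h import *; from bench import bot
R=np.load("R.npy"); c=bot.capture("wrist")
def r(p): d=p-np.r_[R[:2],0]; k,n=np.cos(R[2]),np.sin(R[2]); return (1e3*np.array([k*d[0]+n*d[1],-n*d[0]+k*d[1]])).round(1)
for u in [(306,214),(304,250),(308,183)]: print(u,r(ray(c,u,.058)))
for u in [(232,180),(380,180)]: print(u,r(ray(c,u,.065)))
for u in [(434,312)]: print(u,r(ray(c,u,.075)))
print(proj(c,w([(-.064,0,.058),(-.14,-.105,.075),(-.035,.0535,.065),(-.035,-.0535,.065)],R)).round())
E
```

```text
(306, 214) [-59.6   3. ]
(304, 250) [-88.9   4.8]
(308, 183) [-35.5   1.3]
(232, 180) [-32.5  57.8]
(380, 180) [-32.6 -52.4]
(434, 312) [-134.5  -97.1]
[[310. 219.]
 [444. 318.]
 [238. 183.]
 [381. 183.]]
```

```bash
python3 steer.py '[{"d": [0.18, -0.09, 0], "yaw": -0.625, "aperture": 0.03}, {"yaw": -0.625, "aperture": 0.03}, {"yaw": -0.625, "aperture": 0.03}, {"yaw": -0.625, "aperture": 0.03}, {"yaw": -0.625, "aperture": 0.03}, {"yaw": -0.625, "aperture": 0.03}, {"yaw": -0.625, "aperture": 0.03}, {"yaw": -0.625, "aperture": 0.03}]' >/dev/null; python3 st.py
python3 steer.py '[{"yaw": -0.625, "aperture": 0.03}, {"yaw": -0.625, "aperture": 0.03}, {"yaw": -0.625, "aperture": 0.03}, {"yaw": -0.625, "aperture": 0.03}, {"yaw": -0.625, "aperture": 0.03}, {"yaw": -0.625, "aperture": 0.03}, {"yaw": -0.625, "aperture": 0.03}, {"yaw": -0.625, "aperture": 0.03}]' >/dev/null
python3 steer.py '[{"yaw": -0.625, "aperture": 0.03}, {"yaw": -0.625, "aperture": 0.03}, {"yaw": -0.625, "aperture": 0.03}, {"yaw": -0.625, "aperture": 0.03}, {"yaw": -0.625, "aperture": 0.03}, {"yaw": -0.625, "aperture": 0.03}, {"yaw": -0.625, "aperture": 0.03}, {"yaw": -0.625, "aperture": 0.03}]' >/dev/null
python3 steer.py '[{"yaw": -0.35, "aperture": 0.03}, {"d": [0, 0, 0.6], "aperture": 0.03}, {"d": [0, 0, 0.6], "aperture": 0.03}, {"d": [0, 0, 0.6], "aperture": 0.03}, {"aperture": 0.03}, {"aperture": 0.03}]' >/dev/null; python3 st.py
```

```text
t7.60 radio mm [-52.6   3.  195.9] yaw rel 1.010 tilt [0.002 0.001] F [ 0.3 -0.6  0.6] T [-0.05 -0.11  0.01] gap 0.030 j7 -0.48
t9.43 radio mm [-54.3   3.2 104.9] yaw rel -3.210 tilt [0.001 0.002] F [0.3 0.2 0.1] T [ 0.05 -0.19 -0.01] gap 0.030 j7 1.32
```

```bash
python3 steer.py '[{"d": [0.16, -0.04, 0.4], "aperture": 0.03}, {"d": [0, 0, 0.3], "aperture": 0.03}, {"d": [0, 0, 0.3], "aperture": 0.03}, {"d": [0, 0, 0.24], "aperture": 0.03}, {"aperture": 0.03}]' >/dev/null; python3 st.py
```

```text
t9.85 radio mm [-64.    1.4  41.7] yaw rel -3.211 tilt [0.003 0.001] F [-0.2  1.3  0.3] T [ 0.04 -0.1   0.04] gap 0.030 j7 1.26
```

```bash
python3 steer.py '[{"aperture": 0}, {"aperture": 0}, {"aperture": 0}, {"aperture": 0}]' 20; python3 st.py
```

```text
time: 10.18
tcp_pos: [0.5665, -0.1279, 0.0444]
eef_rot: [0.001, -0.033, 0.999, 0.001]
contact_force: [1.5, 3.6, -0.4]
finger_gap: 0.015
grasp_force: 20.0
t10.18 radio mm [-62.3   2.4  44.4] yaw rel -3.210 tilt [-0.002  0.001] F [ 1.5  3.6 -0.4] T [ 0.92 -0.31 -0.  ] gap 0.015 j7 1.26
```

```bash
python3 steer.py '[{"d": [0, 0.03, 0.04], "aperture": 0}, {"yaw": 0.5, "aperture": 0}, {"yaw": 0.625, "aperture": 0}, {"yaw": 0.625, "aperture": 0}, {"yaw": 0.625, "aperture": 0}, {"yaw": 0.625, "aperture": 0}, {"yaw": 0.625, "aperture": 0}, {"aperture": 0}]' 40; python3 st.py
python3 - <<'E'
from bench import bot
import cv2
c=bot.capture("wrist"); cv2.imwrite("pics/w2.png",c["image"])
E
```

```text
time: 10.85
tcp_pos: [0.5663, -0.1289, 0.0442]
eef_rot: [0.001, 0.328, 0.945, -0.001]
contact_force: [-5.3, -0.4, 16.6]
finger_gap: 0.0147
grasp_force: 40.0
t10.85 radio mm [-62.6   1.5  44.2] yaw rel 2.341 tilt [-0.003 -0.002] F [-5.3 -0.4 16.6] T [-0.15  1.19 -0.05] gap 0.015 j7 0.63
```

View pics/w2.png

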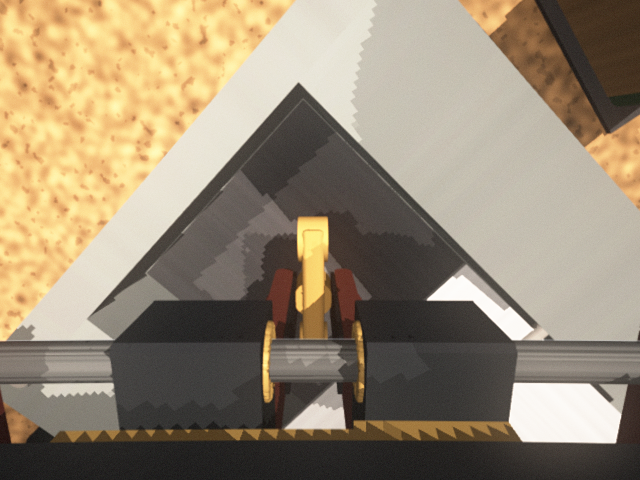

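The wrist view confirms that the key at (313,260) is held between the pads and turns with the tool. I continue winding.

```bash
python3 steer.py '[{"d": [0, 0, -0.04], "yaw": 0.6, "aperture": 0}, {"yaw": 0.6, "aperture": 0}, {"yaw": 0.6, "aperture": 0}, {"yaw": 0.6, "aperture": 0}, {"yaw": 0.6, "aperture": 0}, {"yaw": 0.6, "aperture": 0}, {"yaw": 0.6, "aperture": 0}, {"yaw": 0.6, "aperture": 0}]' >/dev/null; python3 st.py
python3 steer.py '[{"yaw": 0.6, "aperture": 0}, {"yaw": 0.6, "aperture": 0}, {"yaw": 0.6, "aperture": 0}, {"yaw": 0.6, "aperture": 0}, {"yaw": 0.6, "aperture": 0}, {"yaw": 0.6, "aperture": 0}, {"yaw": 0.6, "aperture": 0}, {"yaw": 0.6, "aperture": 0}]' >/dev/null; python3 st.py
```

```text
t11.57 radio mm [-63.9   1.1  44.4] yaw rel 1.381 tilt [-0.002 -0.001] F [-3.5 -1.9  3.2] T [-0.51  0.57  0.06] gap 0.015 j7 -0.17
t12.23 radio mm [-65.    1.9  44.3] yaw rel 0.421 tilt [-0.003 -0.001] F [-5.1 -0.7  5.4] T [-0.15  1.35  0.09] gap 0.015 j7 -0.96
```

```bash
python3 steer.py '[{"yaw": 0.6, "aperture": 0}, {"yaw": 0.6, "aperture": 0}, {"yaw": 0.6, "aperture": 0}, {"yaw": 0.6, "aperture": 0}, {"yaw": 0.6, "aperture": 0}, {"yaw": 0.6, "aperture": 0}, {"yaw": 0.6, "aperture": 0}, {"yaw": 0.6, "aperture": 0}]' >/dev/null; python3 st.py
python3 steer.py '[{"yaw": 0.6, "aperture": 0}, {"yaw": 0.6, "aperture": 0}, {"yaw": 0.6, "aperture": 0}, {"yaw": 0.6, "aperture": 0}]' >/dev/null; python3 st.py; python3 -c "
from bench import bot;print(bot.get_state()['joint_pos'].round(2))"
```

```text
t12.90 radio mm [-64.9   3.2  44.3] yaw rel -0.538 tilt [-0.004  0.   ] F [-5.7  1.4  7.6] T [0.38 1.44 0.19] gap 0.015 j7 -1.73
t13.23 radio mm [-64.4   3.7  44.3] yaw rel -1.017 tilt [-0.003  0.001] F [-4.9  2.2  6.5] T [0.61 1.21 0.06] gap 0.015 j7 -2.11
[-0.11  0.57  0.3   1.94 -0.26  0.68 -2.11]
```

```bash
python3 steer.py '[{"aperture": 0.024}, {"aperture": 0.024}, {"d": [0, 0, -0.3], "aperture": 0.024}, {"d": [0, 0, -0.6], "aperture": 0.024}, {"yaw": -0.6, "aperture": 0.024}, {"yaw": -0.6, "aperture": 0.024}, {"yaw": -0.6, "aperture": 0.024}, {"yaw": -0.6, "aperture": 0.024}]' >/dev/null; python3 st.py
python3 steer.py '[{"yaw": -0.6, "aperture": 0.024}, {"yaw": -0.6, "aperture": 0.024}, {"yaw": -0.6, "aperture": 0.024}, {"yaw": -0.6, "aperture": 0.024}, {"yaw": -0.6, "aperture": 0.024}, {"yaw": -0.6, "aperture": 0.024}, {"yaw": -0.6, "aperture": 0.024}, {"yaw": -0.6, "aperture": 0.024}]' >/dev/null
python3 steer.py '[{"yaw": -0.6, "aperture": 0.024}, {"yaw": -0.6, "aperture": 0.024}, {"yaw": -0.6, "aperture": 0.024}, {"yaw": -0.6, "aperture": 0.024}, {"yaw": -0.6, "aperture": 0.024}, {"yaw": -0.6, "aperture": 0.024}, {"yaw": -0.6, "aperture": 0.024}, {"yaw": -0.6, "aperture": 0.024}]' >/dev/null
python3 steer.py '[{"yaw": -0.6, "aperture": 0.024}, {"yaw": -0.6, "aperture": 0.024}, {"yaw": -0.6, "aperture": 0.024}, {"yaw": -0.6, "aperture": 0.024}, {"yaw": -0.6, "aperture": 0.024}, {"yaw": -0.6, "aperture": 0.024}, {"aperture": 0.024}]' >/dev/null; python3 st.py
python3 - <<'E'
from bench import bot
import cv2
c=bot.capture("wrist"); cv2.imwrite("pics/w3.png",c["image"])
E
```

```text
t13.90 radio mm [-62.5   2.4  89.3] yaw rel -0.524 tilt [ 0.002 -0.   ] F [-0.  -0.7  0.1] T [ 0.07 -0.03  0.02] gap 0.024 j7 -1.72
t15.82 radio mm [-62.8   2.   89. ] yaw rel 2.113 tilt [-0.001  0.001] F [ 0.2 -0.2  0.5] T [-0.04 -0.14 -0.05] gap 0.024 j7 0.53
```

View pics/w3.png

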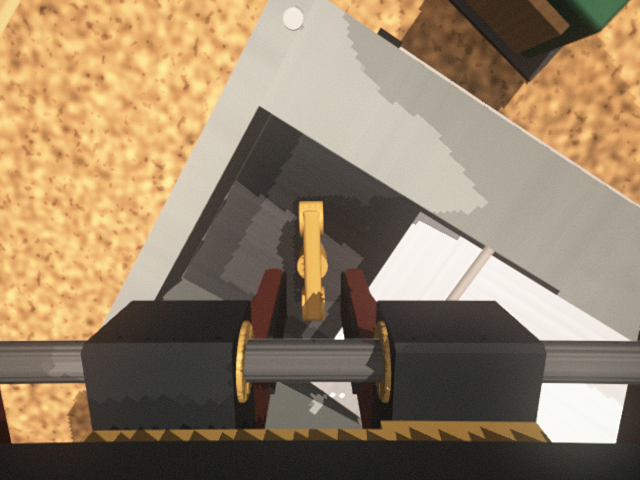

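The wrist view shows the key at (312,260), lined up with the open fingers. I lower, grip and wind the remainder.

To row units: 0.02 m is 0.4, 0.015 m is 0.3.

```bash
python3 steer.py '[{"d": [0, 0, 0.4], "aperture": 0.024}, {"d": [0, 0, 0.3], "aperture": 0.024}, {"d": [0, 0, 0.2], "aperture": 0.024}, {"aperture": 0}, {"aperture": 0}, {"aperture": 0}, {"aperture": 0}]' 40 >/dev/null; python3 st.py
python3 steer.py '[{"yaw": 0.6, "aperture": 0}, {"yaw": 0.6, "aperture": 0}, {"yaw": 0.6, "aperture": 0}, {"yaw": 0.6, "aperture": 0}, {"yaw": 0.6, "aperture": 0}, {"yaw": 0.6, "aperture": 0}, {"yaw": 0.6, "aperture": 0}, {"aperture": 0}]' >/dev/null; python3 st.py
```

```text
t16.45 radio mm [-63.8   2.7  43.2] yaw rel 2.107 tilt [ 0.001 -0.001] F [  0.8   0.  -11.3] T [-0.02 -0.32 -0.04] gap 0.015 j7 0.49
t17.12 radio mm [-63.6   2.7  43.2] yaw rel 1.263 tilt [-0.    -0.001] F [  1.1  -2.4 -13.8] T [-0.35 -0.35 -0.03] gap 0.015 j7 -0.21
```

To row units: 0.08 rad is 0.4.

```bash
python3 steer.py '[{"yaw": 0.4, "aperture": 0}, {"yaw": 0.3, "aperture": 0}, {"aperture": 0}]' >/dev/null; python3 st.py;python3 steer.py '[{"yaw": 0.3, "aperture": 0}, {"aperture": 0}]' >/dev/null; python3 st.py;python3 steer.py '[{"yaw": 0.3, "aperture": 0}, {"aperture": 0}]' >/dev/null; python3 st.py
```

```text
t17.37 radio mm [-63.7   2.7  43.2] yaw rel 1.129 tilt [-0.    -0.001] F [  0.8  -1.4 -14. ] T [-0.39 -0.37  0.05] gap 0.015 j7 -0.32
t17.53 radio mm [-63.6   2.7  43.2] yaw rel 1.070 tilt [-0.    -0.001] F [  1.   -2.2 -15.9] T [-0.41 -0.35  0.06] gap 0.015 j7 -0.37
t17.70 radio mm [-63.6   2.7  43.2] yaw rel 1.010 tilt [-0.    -0.001] F [  1.4  -1.3 -15.6] T [-0.5  -0.42  0.24] gap 0.015 j7 -0.42
```

Torque climbed to 0.24 N·m at about 5.2 rad, so the key is at its stop. I release and lift clear.

To row units: 0.02 rad is 0.1.

```bash
python3 steer.py '[{"yaw": 0.1, "aperture": 0}, {"aperture": 0}, {"aperture": 0}, {"aperture": 0.024}, {"aperture": 0.024}, {"aperture": 0.024}]' >/dev/null; python3 st.py
python3 steer.py '[{"d": [0, 0, -0.4], "aperture": 0.024}, {"d": [0, 0, -0.6], "aperture": 0.024}, {"d": [0, 0, -0.6], "aperture": 0.024}, {"d": [0, 0, -0.6], "aperture": 0.024}, {"aperture": 0.024}, {"aperture": 0.024}]' >/dev/null; python3 st.py
python3 - <<'E'
from bench import bot
import cv2
c=bot.capture("wrist"); cv2.imwrite("pics/w4.png",c["image"])
E
```

```text
t18.20 radio mm [-61.    2.5  45.6] yaw rel 0.988 tilt [0.002 0.004] F [-0.2  1.1 -0.2] T [-0.09  0.   -0.03] gap 0.024 j7 -0.43
t18.70 radio mm [-60.7   2.2 157. ] yaw rel 0.988 tilt [0.002 0.007] F [ 0.3 -0.3  0.7] T [-0.05 -0.07  0.  ] gap 0.024 j7 -0.40
```

View pics/w4.png

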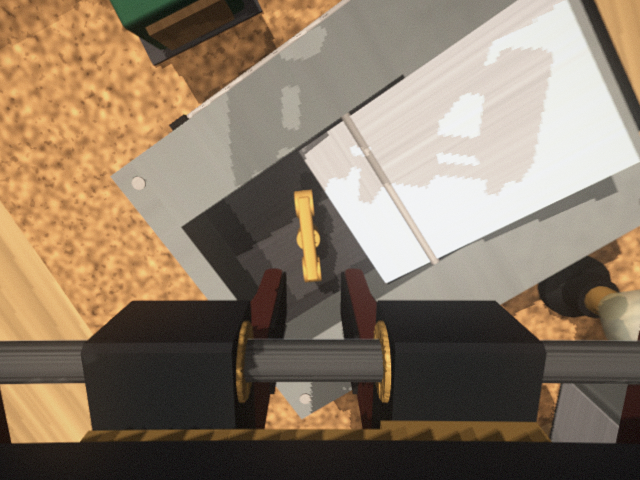

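The key, from (304,193) to (312,279), sits slightly turned relative to the tool. I'll measure its angle.

```bash
python3 - <<'E'
from h import *; from bench import bot
R=np.load("R.npy"); c=bot.capture("wrist")
a,b=[ray(c,u,.058) for u in [(304,193),(312.5,279)]]
d=a-b; y=np.arctan2(d[1],d[0])-R[2]; print("key",[(-y+k*np.pi)%(2*np.pi) for k in(0,1)],np.hypot(*d[:2]))
a,b=[ray(c,u,.072) for u in [(348,117),(435,262)]]  # hinge line
d=a-b; print("hinge rel",(np.arctan2(d[1],d[0])-R[2]))
E
```

```text
key [np.float64(5.204233146630395), np.float64(2.0626404930406017)] 0.06091106274521815
hinge rel 1.5615942509850929
```

Key measures 5.20 rad and the flap is folded back, so I'm handing in.

```bash
python3 -c "
from bench import bot;print(bot.close_job())"
```

```text
the job is handed in; nothing more can be done
None
```

I folded the flap right back and wound the key to its stop (measured at about 5.20 rad). The robot was clear of everything when I handed in at about 19 s; no verdict came back, and I didn't re-measure the bystanders, though the arm stayed clear of them.

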